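# Start the last lid screw of the data logger

## Task

One of the four winged self-tapping lid screws of the grey data logger still stands high in its hole; the other three are already down. Take hold of its wing, push it firmly straight down and, still pushing, turn it about a quarter turn clockwise (seen from above) so that its thread bites and it stays down when you let go.

Things in the scene. Friction and masses are not known exactly. Their poses are not given: they have to be found in the camera images.
- logger_box: Grey plastic box, 136 x 196 x 42 mm, fixed on the bench; origin: centre of its underside. Round grey bosses at its corners (x +-46, y +-76 mm), 37 mm across, tops 46 mm above the bench, each hold a black winged screw. Three are down and fixed (wing tops 77 mm above the bench); one, the screw to start, at any of the corners, stands high with 24 mm of steel thread showing (wing top 100 mm).
- screw_wing (a point): On the axis of the high screw at mid-height of its wing, moving with it; 87 mm above the bench at the start. x along the wing (up to 45 deg off the robot's x axis), y across its flat sides, z up. The wing is a black bar 36 mm long, 12 mm thick (pinch it there), reaching 13 mm above and below this point; under it is a round flange, 32 mm across, 4 mm thick.
- screw_push (a joint): How far the high screw is pushed down, m: 0 at the start, hard stop at 0.012. It springs back with 4.5 N at 0, 11 N at 0.007, 15 N at 0.012. Until it is at least 0.007 down it will not turn more than about 0.2 rad; aim at 0.009 to 0.010. Once turned while down, the thread holds it down at about 0.007 to 0.008.
- screw_turn (a joint): How far the high screw has been turned clockwise seen from above, rad: 0 at the start, stop at 2.0 (a quarter turn is 1.57). Turning it takes about 0.1 N m. It stays where it is left.

How it is judged:
By the outcome, as a careful person would: the job done as asked, in the order asked, and still so for the second after the job is handed in, with the robot touching nothing.
It also fails if it takes over 35 s, if anything falls off the work surface, if the arm or the gripper's body presses on something with over 40 N, if the wrist force passes 120 N, or if a joint passes its speed limit or range.

## Robot

A 6-joint arm with a two-finger parallel gripper is mounted at the origin on a cart in front of the work surface, level with it; the furniture and walls round the work are solid. World frame = base frame: x ahead of the robot, y to its left, z up, the work surface at z = 0. Lengths are in mm, angles in rad, forces in N, time in s.
With the tool pointing down it reaches from about 275 to 825 mm from the base axis. Payload 4.9 kg.
Tool frame: the origin (TCP) lies at the very end of the fingers, on their centre line; the grasp point (between the pads) lies 19 mm behind it; z points along the fingers, y is the direction in which the jaws open and shut (so a half turn about z gives the same grasp; the last joint's range is limited). The gripper opens to 85 mm and grips with 20 to 120 N. Pads are 22 mm wide; open, the fingers measure 114 mm over their backs; the gripper's body (76 mm by 85 mm) begins 54 mm behind the grasp point. The pads swing forward as they close: fully open they stand 13 mm farther back than shut.
Start: joints at [1.039, 0.326, -0.193, 1.052, 0, 1.437], TCP at [213.061, 507.073, 203.581] pointing down, gripper open.
Joint ranges: [-2.65, 2.65], [-0.97, 1.79], [-1.3, 1.35], [-1.93, 2.1], [-1.47, 1.37], [-3.14, 3.14]. Speed limits (rad/s): [2.57, 2.57, 3.14, 3.14, 3.14, 3.14].

## Interface

Orientations are given as [roll, pitch, yaw] about the fixed x, y, z axes, in that order (R = Rz(yaw) Ry(pitch) Rx(roll)).
In Python, from bench import bot, solve_ik, imaging gives the robot as it stands. Calls block until the motion is done:
- bot.move_ptp(position, orientation): joint-space move of the TCP to a pose.
- bot.movel(position, rot=None, max_speed=150, threshold=None): straight line of the TCP; rot=None keeps the orientation; max_speed is the mean speed in mm/s. With threshold (N) it stops when the force on the tool has changed by that much, and returns True; else False.
- bot.move_j(angles): joint-space move.
- bot.grip(opening, effort=None): opening from 0.0 (shut) to 1.0 (fully open); effort is the grip in N (None keeps the last); returns when the fingers have stopped.
- bot.dwell(seconds).
- solve_ik(position, orientation): joint angles nearest the present ones, or None.
- bot.get_state(): the state.
- imaging.capture(name): name is "scene" or "top" or "wrist"; returns the picture (420x560x3 uint8, blue, green, red); there is no depth.
- imaging.camera_model(name): a dict with "K" (3x3 intrinsics, pixels), "position" and "rotation" of the camera in the world. Camera axes: x right, y up, looking along -z (the intrinsics and any distortion apply to the point x, -y, -z); pixel columns grow to the right and rows downward; lengths in mm; the calibration is good to about 2 mm. A picture is of the moment at which its call begins: read the wrist's pose just before it. camera_model takes no time and is no camera call; for the wrist camera it gives the pose at the moment of the call.
A pose or a line that the arm cannot do raises bot.IKError and nothing moves.
- bot.sign_off(): hands the job in, once; it reports no verdict.
The state is a dict: "t": time; "qpos": joint angles; "joint_velocities": joint speeds; "effort": joint torques, N m; "tcp_pos": TCP position; "orientation": TCP orientation; "contact_force": force on the tool from outside, world axes, zero at the start; "wrist_torque": the same for the moment, N m; "opening": opening from 0.0 (shut) to 1.0 (fully open).
Only numpy, scipy, OpenCV 4.12 (cv2) and the standard library are available. Lean on these libraries where they do the work, as an engineer would, in place of code of your own. Each camera call takes 0.05 s, during which the arm holds its last target. There are 200 camera calls.

## Working session

There is one attempt and no reset: what is moved stays moved. The work goes in short steps, each a Python script; the robot and the scene stay as the last script left them, time stands still between calls to the robot, and variables do not carry over. Pictures are saved under pics/ and viewed, about 8 in all and at most 12, crops included, and the job is handed in when it is done.

```bash
mkdir -p pics; ls
python3 - <<'E'
from bench import bot, solve_ik, imaging
import cv2, numpy as np
a=imaging.capture("top"); b=imaging.capture("scene")
cv2.imwrite("pics/top.png",a); cv2.imwrite("pics/scene.png",b)
for n in("top","scene"): print(imaging.camera_model(n))
s=bot.get_state(); print(s)
E
```

```text
pics
{'K': array([[393.01952282,   0.        , 280.23564482],
       [  0.        , 393.01952282, 210.60626273],
       [  0.        ,   0.        ,   1.        ]]), 'position': array([445.05903416,  43.50057602, 936.97391664]), 'rotation': array([ 0.13053997, -0.02242309, -1.54761129])}
{'K': array([[499.0656501 ,   0.        , 277.26144092],
       [  0.        , 499.0656501 , 208.71974102],
       [  0.        ,   0.        ,   1.        ]]), 'position': array([ 11.18094776, 431.78918315, 636.27449806]), 'rotation': array([ 0.83915866, -0.02156313, -2.16891051])}
{'t': 0.1, 'qpos': array([ 1.03880870e+00,  3.26881688e-01, -1.93475163e-01,  1.05199635e+00,
        2.71090059e-06,  1.43657697e+00]), 'joint_velocities': array([ 0.00125292, -0.00199429,  0.00088678,  0.00068032,  0.00166643,
        0.0009782 ]), 'effort': array([ 5.68988962e-04, -4.44240439e+01,  2.63037050e+01,  7.86491088e-03,
       -4.13205828e-05, -1.23392240e-06]), 'tcp_pos': array([212.76183084, 506.57573345, 202.87698489]), 'orientation': array([-3.14005014e+00, -2.11022273e-04,  2.74382422e+00]), 'contact_force': array([-0.32140381,  0.19037669, -0.23467377]), 'wrist_torque': array([ 0.03760775,  0.01988932, -0.0143592 ]), 'opening': 1.0036837860397103}
```

View pics/top.png

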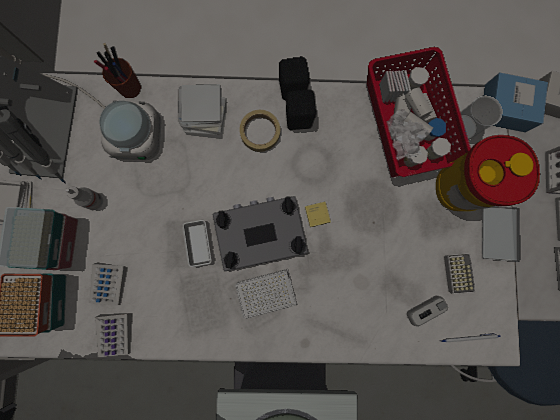

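View pics/scene.png

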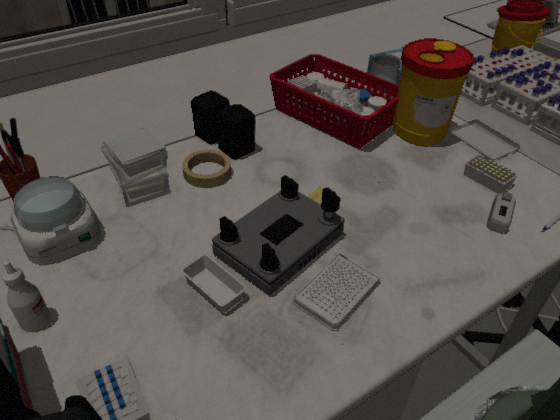

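The box is centred near (261,233) in the top picture. In the scene picture the high screw looks like the right one, near (330,200), which is near (300,246) in the top picture. I'll enlarge both to check.

```bash
cat > h.py <<'E'
import numpy as np, cv2
from scipy.spatial.transform import Rotation as Rot
def cam(m):
    r=np.asarray(m["rotation"]); R=Rot.from_euler("xyz",r).as_matrix() if r.size==3 else r
    return m["K"],R,np.asarray(m["position"])
def proj(m,P):
    K,R,p=cam(m); c=(np.atleast_2d(P)-p)@R*[1,-1,-1]; c=c@K.T; return c[:,:2]/c[:,2:]
def back(m,uv,z):
    K,R,p=cam(m); d=R@(np.linalg.solve(K,[*uv,1.])*[1,-1,-1]); return p+d*(z-p[2])/d[2]
E
python3 - <<'E'
import cv2,numpy as np
def crop(f,x,y,w,h,s):
    c=cv2.imread(f)[y:y+h,x:x+w]; c=cv2.convertScaleAbs(c,alpha=2.2)
    return cv2.resize(c,None,fx=s,fy=s,interpolation=cv2.INTER_CUBIC)
a=crop("pics/top.png",205,185,110,90,5); b=crop("pics/scene.png",205,165,150,130,4)
cv2.imwrite("pics/ctop.png",a); cv2.imwrite("pics/csc.png",b)
E
```

```text
(no output)
```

View pics/ctop.png

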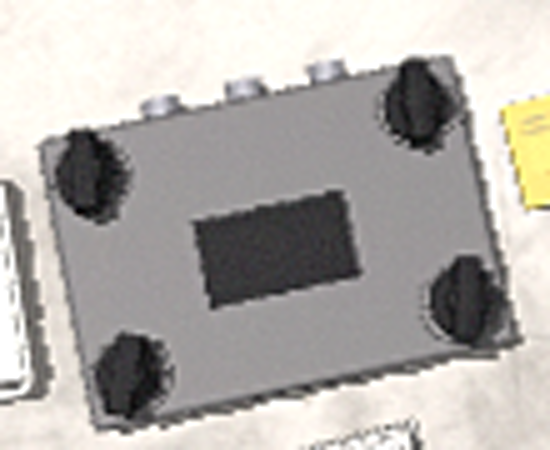

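View pics/csc.png

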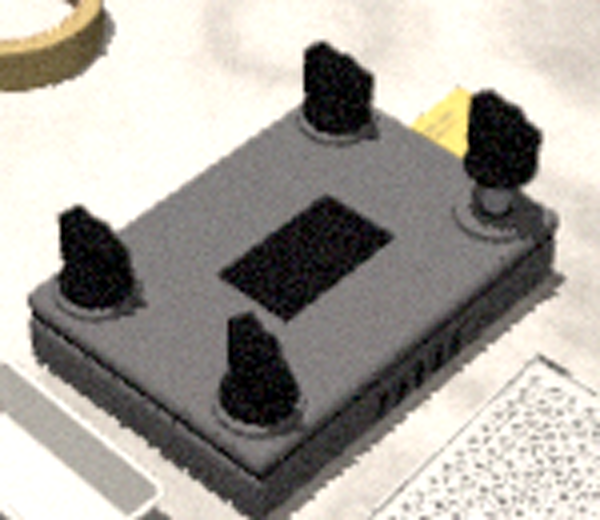

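The crops show that the high screw is the one at (298,245) in the top picture, the corner nearest the robot on its right. Its thread is visible in the scene crop. The box's top corners in the top crop are near (43,143), (452,58), (518,340) and (100,428). Next I'll triangulate and move the wrist camera over it.

Run:
```python
from bench import bot, solve_ik, imaging
from h import *
m=imaging.camera_model("top"); s=imaging.camera_model("scene")
C=np.array([back(m,(205+(u+.5)/5-.5,185+(v+.5)/5-.5),42) for u,v in [(43,143),(452,58),(518,340),(100,428)]])
print(C.round(1), C.mean(0).round(1), [np.linalg.norm(C[i]-C[i-1]).round(1) for i in range(4)])
d=C[1]-C[0]+C[2]-C[3]; print("box yaw(y axis along -d)",np.degrees(np.arctan2(-d[1],-d[0]))-90)
c=C.mean(0); ey=-d/np.linalg.norm(d); ex=np.array([ey[1],-ey[0],0])
B=c-46*ex-76*ey; print("boss pred",B)
W=back(m,(205+467/5,185+298/5),95); print("wing top view",W)
print("scene proj wing mid", proj(s,[[W[0],W[1],87]]), "seen",(205+503/4,165+140/4))
w=imaging.camera_model("wrist"); st=bot.get_state(); 
Rt=Rot.from_euler("xyz",st["orientation"]).as_matrix()
print("wrist cam in tool",Rt.T@(w["position"]-st["tcp_pos"]), (Rt.T@cam(w)[1]).round(3), w["K"])
for y in np.arange(-3,3.2,.3):
    q=solve_ik([W[0],W[1],100],[np.pi,0,y]); print(round(y,2), None if q is None else np.round(q,2))
```

```text
[[553.  179.3  42. ]
 [597.5  -7.2  42. ]
 [468.6 -39.5  42. ]
 [424.8 147.9  42. ]] [511.   70.1  42. ] [np.float64(132.0), np.float64(191.7), np.float64(132.9), np.float64(192.5)]
box yaw(y axis along -d) 13.272916493288676
boss pred [483.66188186 -14.39615433  42.        ]
wing top view [483.72668963 -13.3679249   95.        ]
scene proj wing mid [[330.34630767 198.02483775]] seen (330.75, 200.0)
wrist cam in tool [  81.33029032    0.98766075 -170.15123421] [[ 0.     0.948  0.319]
 [ 1.    -0.    -0.   ]
 [-0.     0.319 -0.948]] [[327.8951506    0.         276.88642344]
 [  0.         327.8951506  202.14282352]
 [  0.           0.           1.        ]]
-3.0 [-0.18  0.31 -0.51  0.75  0.   -0.32]
-2.7 [-0.18  0.31 -0.51  0.75  0.   -0.62]
-2.4 [-0.18  0.31 -0.51  0.75  0.   -0.92]
-2.1 [-0.18  0.31 -0.51  0.75  0.   -1.22]
-1.8 [-0.18  0.31 -0.51  0.75  0.   -1.52]
-1.5 [-0.18  0.31 -0.51  0.75  0.   -1.82]
-1.2 [-0.18  0.31 -0.51  0.75  0.   -2.12]
-0.9 [-0.18  0.31 -0.51  0.75  0.   -2.42]
-0.6 [-0.18  0.31 -0.51  0.75  0.   -2.72]
-0.3 [-0.18  0.31 -0.51  0.75  0.   -3.02]
-0.0 [-0.18  0.31 -0.51  0.75  0.    2.96]
0.3 [-0.18  0.31 -0.51  0.75  0.    2.66]
0.6 [-0.18  0.31 -0.51  0.75  0.    2.36]
0.9 [-0.18  0.31 -0.51  0.75  0.    2.06]
1.2 [-0.18  0.31 -0.51  0.75  0.    1.76]
1.5 [-0.18  0.31 -0.51  0.75  0.    1.46]
1.8 [-0.18  0.31 -0.51  0.75  0.    1.16]
2.1 [-0.18  0.31 -0.51  0.75  0.    0.86]
2.4 [-0.18  0.31 -0.51  0.75  0.    0.56]
2.7 [-0.18  0.31 -0.51  0.75  0.    0.26]
3.0 [-0.18  0.31 -0.51  0.75  0.   -0.04]
```

Run:
```python
from bench import bot, solve_ik, imaging
from h import *
bot.move_ptp([484,-13.5,165],[np.pi,0,3.0])
m=imaging.camera_model("wrist"); a=imaging.capture("wrist"); st=bot.get_state()
print(st["t"],st["tcp_pos"],st["orientation"],st["qpos"].round(3)); np.save("w1.npy",m,allow_pickle=True)
cv2.imwrite("pics/w1.png",a)
u=proj(m,[[484,-13.5,87]])[0]; print(u)
x,y=(u-[70,60]).astype(int).clip(0); print(x,y)
c=cv2.resize(cv2.convertScaleAbs(a[y:y+120,x:x+150],alpha=2.5),None,fx=5,fy=5,interpolation=cv2.INTER_CUBIC)
cv2.imwrite("pics/w1c.png",c)
```

```text
2.2583 [484.08889157 -12.79435692 165.0769551 ] [3.14143619e+00 1.29685478e-04 3.00123884e+00] [-0.179  0.237 -0.42   0.913  0.    -0.039]
[274.92932584 199.25325096]
204 139
```

View pics/w1c.png

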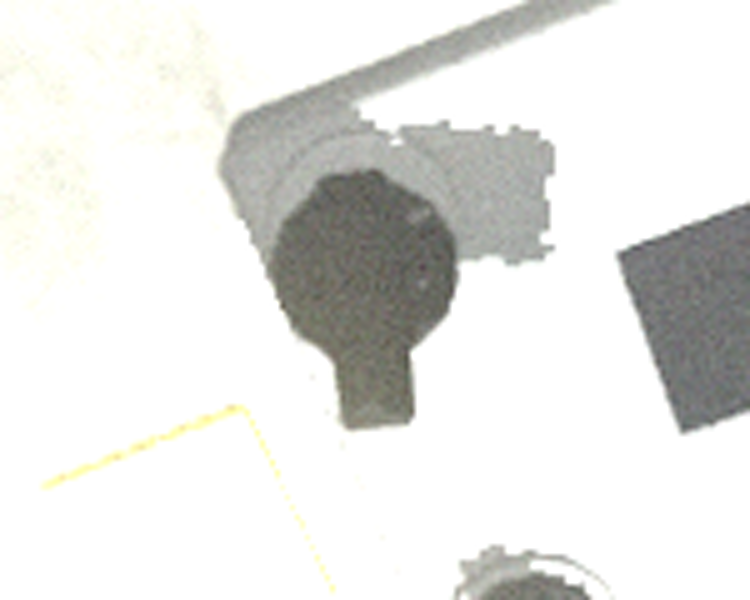

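The flange is near crop (364,262) and the wing's far end has corners at about (343,428) and (411,422). The crop is overexposed, so I'll view the dark parts with a better stretch.

Run:
```python
import cv2,numpy as np
a=cv2.imread("pics/w1.png").astype(float)[165:230,250:305]
a=cv2.GaussianBlur(a,(0,0),.6); print(np.percentile(a,[2,10,25,50,75]))
a=np.clip((a-15)/(75-15),0,1)**.7*255
cv2.imwrite("pics/w1d.png",cv2.resize(a.astype(np.uint8),None,fx=9,fy=9,interpolation=cv2.INTER_CUBIC))
```

```text
[ 38.10809097  40.89181436  45.39501458  70.07818984 125.94831194]
```

View pics/w1d.png

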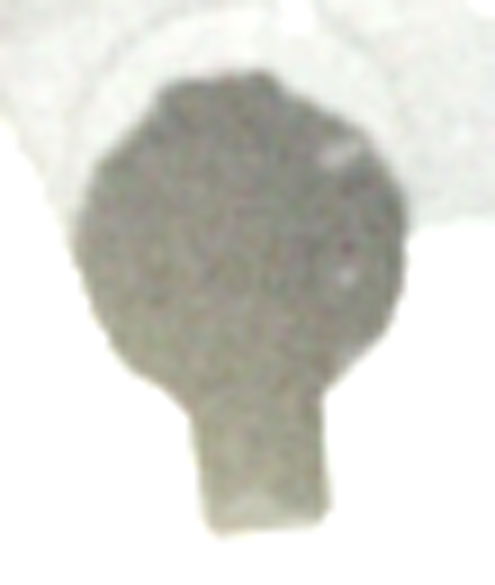

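Run:
```python
from h import *
from scipy.optimize import differential_evolution
m=np.load("w1.npy",allow_pickle=True).item()
a=cv2.GaussianBlur(cv2.imread("pics/w1.png"),(0,0),.6).max(2)
x0,y0,x1,y1=250,165,305,230
mask=(a[y0:y1,x0:x1]<62).astype(np.uint8)
n,l,st,_=cv2.connectedComponentsWithStats(mask); k=1+st[1:,4].argmax(); print(st[k])
M=cv2.morphologyEx((l==k).astype(np.uint8),cv2.MORPH_CLOSE,np.ones((5,5)))
S=4; M=cv2.resize(M*1.,None,fx=S,fy=S)>.5
t=np.linspace(0,2*np.pi,60)
fl=np.array([[16*np.cos(q),16*np.sin(q),z] for z in(-17,-13) for q in t])
wg=np.array([[i*18,j*6,k*13] for i in(-1,1) for j in(-1,1) for k in(-1,1)])
def ren(p):
    R=Rot.from_euler("z",p[2]).as_matrix(); o=np.zeros(M.shape,np.uint8)
    for s in(fl,wg):
        h=cv2.convexHull(((proj(m,s@R.T+[p[0],p[1],87])-[x0,y0]+.5)*S-.5).round().astype(np.int32)); cv2.fillPoly(o,[h],1)
    return o>0
f=lambda p:(ren(p)^M).sum()/M.sum()
r=differential_evolution(f,[(474,494),(-24,-4),(-.9,.9)],seed=1,tol=1e-4,polish=False)
print(r.x,r.fun)
o=ren(r.x); v=np.dstack([M*255,o*255,M*0]).astype(np.uint8); cv2.imwrite("pics/fit.png",cv2.resize(v,None,fx=2,fy=2))
```

```text
[   8    8   38   51 1280]
[ 4.82611574e+02 -1.19501878e+01 -3.76685522e-02] 0.10744285993358078
```

View pics/fit.png

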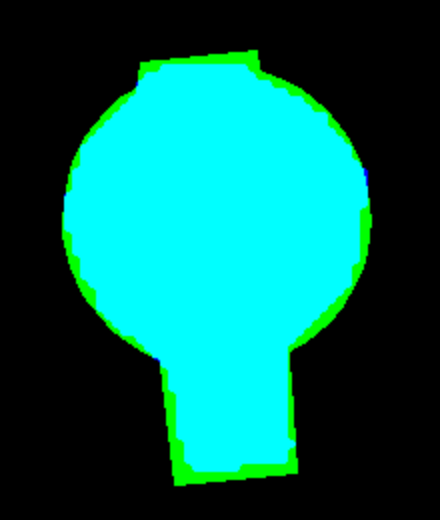

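The fit gives the wing at (482.6, -12.0) with yaw -0.04, and the top camera gives (483.7, -13.4). I'll grip near the mean, with the fingertips just above the flange, and then push.

Run:
```python
from bench import bot, solve_ik, imaging
from h import *
yaw=np.pi-.038; P=np.array([483,-12.6])
def sh(n):
    s=bot.get_state(); print(n,round(s["t"],2),s["tcp_pos"].round(2),"F",s["contact_force"].round(1),"T",s["wrist_torque"].round(2),"op",round(s["opening"],3),"q6",s["qpos"][5].round(3)); return s
bot.grip(.6,80)
bot.movel([*P,125],rot=[np.pi,0,yaw]); sh("above")
if bot.movel([*P,77],max_speed=60,threshold=15): print("CONTACT")
sh("down")
bot.grip(0,90); bot.dwell(.2); sh("grip")
cv2.imwrite("pics/s2.png",cv2.resize(imaging.capture("scene")[160:270,270:400],None,fx=5,fy=5,interpolation=cv2.INTER_CUBIC))
```

```text
above 3.11 [482.66 -12.58 124.96] F [0.6 0.9 0.8] T [0.03 0.02 0.01] op 0.599 q6 -0.14
down 4.06 [483.32 -12.66  77.22] F [ 0.4  0.  -0.1] T [-0.03 -0.03 -0.05] op 0.6 q6 -0.141
grip 4.79 [483.  -12.6  77. ] F [-0.5 -0.4 -1. ] T [ 0.05 -0.03 -0.05] op 0.002 q6 -0.141
```

View pics/s2.png

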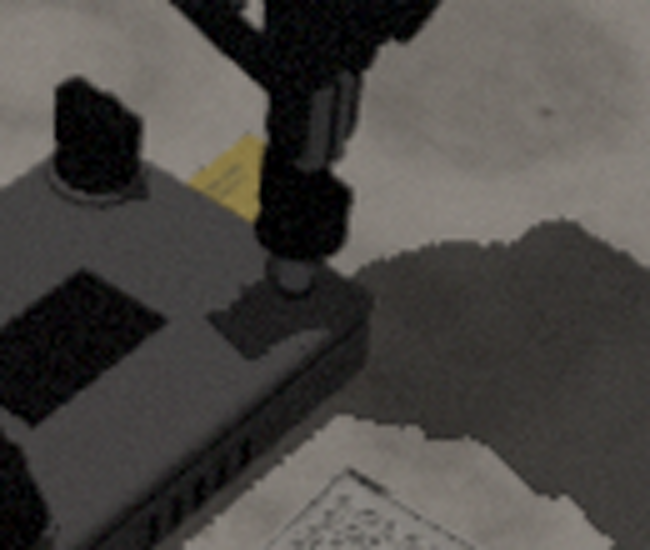

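The gripper shut fully (opening 0.002) without meeting the wing, so the grasp failed. The scene crop shows the fingers ending near (330,165), at the wing's top or behind it. I'll check where the fingers really are with the wrist camera and projected points.

Run:
```python
from bench import bot, solve_ik, imaging
from h import *
a=imaging.capture("wrist"); m=imaging.camera_model("wrist"); b=imaging.capture("scene"); s=imaging.camera_model("scene")
st=bot.get_state(); print(st["tcp_pos"],st["orientation"],st["opening"],st["t"])
def mk(im,m,pts):
    im=np.clip((im.astype(float)/110),0,1)**.6*255; im=im.astype(np.uint8)
    im=cv2.resize(im,None,fx=4,fy=4,interpolation=cv2.INTER_CUBIC)
    for (p,c) in pts:
        u=proj(m,[p])[0]; cv2.drawMarker(im,tuple(((u+.5)*4).astype(int)),c,cv2.MARKER_CROSS,14,1)
    return im
pts=[((483,-12.6,77),(0,0,255)),((483,-12.6,100),(0,255,0)),((483,-12.6,125),(255,0,0))]
A=mk(a,m,pts); B=mk(b,s,pts)
u=(proj(m,[(483,-12.6,90)])[0]*4).astype(int); v=(proj(s,[(483,-12.6,95)])[0]*4).astype(int)
def cr(I,u): x,y=max(u[0]-195,0),max(u[1]-250,0); return I[y:y+500,x:x+390]
h=[cr(A,u),cr(B,v)]; n=min(i.shape[0] for i in h)
cv2.imwrite("pics/dbg.png",np.hstack([i[:n] for i in h]))
```

```text
[482.98743342 -12.59280585  76.98113314] [ 3.14158732e+00 -4.77041612e-05  3.10362314e+00] 0.0005580583728442579 4.9417
```

View pics/dbg.png

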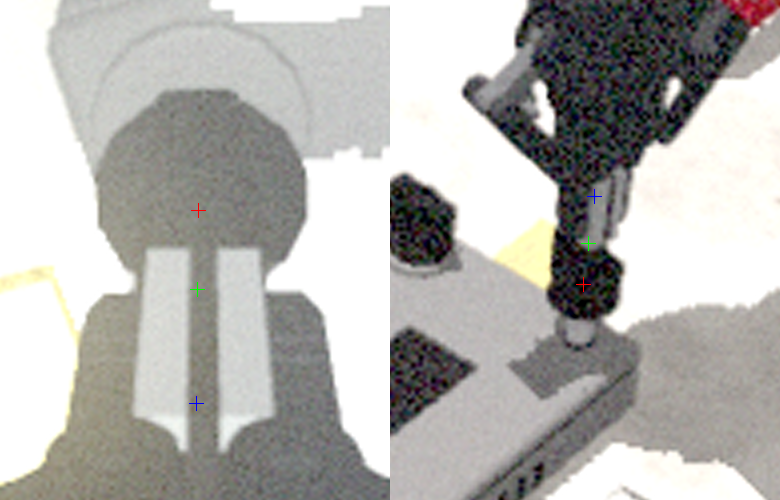

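Run:
```python
from bench import bot, imaging
from h import *
m=imaging.camera_model("wrist"); s=imaging.camera_model("scene")
def f(m,z,uv):
    u=(proj(m,[(483,-12.6,z)])[0]*4).astype(int); x,y=max(u[0]-195,0),max(u[1]-250,0)
    return (np.array(uv)+[x,y]+.5)/4-.5, (x,y)
for uv in[(147,248),(190,248),(217,248),(265,248),(203,90)]:
    p,o=f(m,90,uv); print(uv,p,[back(m,p,z).round(1) for z in(77,100,106,112)])
for uv in[(195,250),(222,250)]:
    p,o=f(s,95,uv); print("sc",uv,p,[back(s,p,z).round(1) for z in(77,100,106,112)])
print(m["position"])
```

```text
(147, 248) [262.875 251.125] [array([488.7, -20.1,  77. ]), array([477. , -18.6, 100. ]), array([474. , -18.2, 106. ]), array([470.9, -17.8, 112. ])]
(190, 248) [273.625 251.125] [array([489. , -13.9,  77. ]), array([477.2, -13.3, 100. ]), array([474.2, -13.1, 106. ]), array([471.1, -12.9, 112. ])]
(217, 248) [280.375 251.125] [array([489.1, -10.1,  77. ]), array([477.3,  -9.9, 100. ]), array([474.3,  -9.9, 106. ]), array([471.2,  -9.8, 112. ])]
(265, 248) [292.375 251.125] [array([489.4,  -3.1,  77. ]), array([477.6,  -3.9, 100. ]), array([474.5,  -4.1, 106. ]), array([471.4,  -4.3, 112. ])]
(203, 90) [276.875 211.625] [array([464.8, -11.2,  77. ]), array([456.3, -10.8, 100. ]), array([454.1, -10.8, 106. ]), array([451.9, -10.7, 112. ])]
sc (195, 250) [330.125 194.375] [array([500.2, -27.3,  77. ]), array([480.1,  -8.4, 100. ]), array([474.8,  -3.5, 106. ]), array([469.6,   1.4, 112. ])]
sc (222, 250) [336.875 194.375] [array([493.8, -37.2,  77. ]), array([473.9, -17.9, 100. ]), array([468.7, -12.9, 106. ]), array([463.6,  -7.8, 112. ])]
[402.0468214   -8.84793342 247.13364604]
```

Run:
```python
from bench import bot, imaging
from h import *
def sh(n):
    s=bot.get_state(); print(n,round(s["t"],2),s["tcp_pos"].round(2),"F",s["contact_force"].round(1),"T",s["wrist_torque"].round(2),"op",round(s["opening"],3))
P=[483,-12.6,77]
print(bot.movel([483,-14.1,77],max_speed=10,threshold=8)); sh("side -y")
bot.movel(P,max_speed=30); sh("back")
for o in(.1,.2,.4):
    bot.grip(o); sh(o); cv2.imwrite(f"pics/o{o}.png",imaging.capture("wrist"))
bot.grip(0,60); sh("shut")
a=[cv2.imread(f"pics/o{o}.png").astype(float) for o in(.1,.4)]
v=[np.clip((x[150:300,190:365]-25)/70,0,1)*255 for x in a]
cv2.imwrite("pics/cmp.png",cv2.resize(np.hstack(v).astype(np.uint8),None,fx=2.28,fy=3.5,interpolation=cv2.INTER_CUBIC))
```

```text
False
side -y 5.24 [483.02 -14.18  77.  ] F [-0.1  0.4 -0.2] T [0.02 0.04 0.01] op 0.001
back 5.49 [482.95 -12.49  77.  ] F [ 0.2 -0.8 -0.1] T [-0.04 -0.02 -0.06] op 0.001
0.1 5.74 [482.99 -12.59  77.01] F [ 0.4  0.5 -0.1] T [0.03 0.05 0.02] op 0.099
0.2 6.04 [483.04 -12.59  77.02] F [ 0.5  0.6 -0.6] T [ 0.   -0.01 -0.02] op 0.202
0.4 6.4 [483.01 -12.6   77.02] F [ 0.5 -0.5  0.2] T [ 0.03 -0.02  0.06] op 0.398
shut 6.88 [483.04 -12.6   77.02] F [-0.1 -0.6  0.1] T [-0.03  0.07 -0.01] op -0.001
```

View pics/cmp.png

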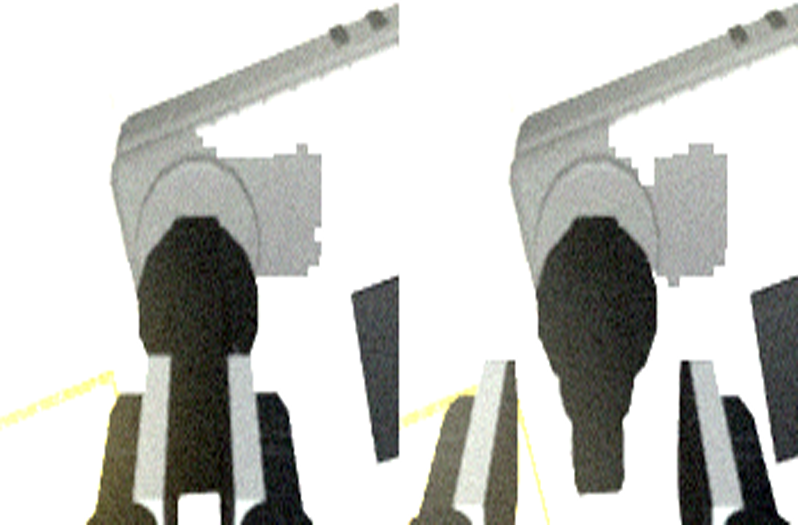

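Opening the gripper confirms that the finger ends (light stripes stopping at row 355) sit above the wing. They end well short of the reported TCP. I'll find the wing top by a gentle touch with the fingers shut.

Run:
```python
from bench import bot, imaging
from h import *
def sh(n):
    s=bot.get_state(); print(n,round(s["t"],2),s["tcp_pos"].round(2),"F",s["contact_force"].round(1),"T",s["wrist_torque"].round(2),"op",round(s["opening"],3)); return s
hit=bot.movel([483,-12.6,62],max_speed=15,threshold=3.5); s=sh(hit)
z=s["tcp_pos"][2]
if hit: bot.movel([483,-12.6,z+2.5],max_speed=40); sh("up")
```

```text
True 7.41 [483.14 -12.61  71.28] F [-0.7  0.3  4.9] T [-0.03  0.01 -0.04] op -0.002
up 7.66 [482.87 -12.58  73.73] F [-0.1 -0.5 -0.5] T [0.02 0.04 0.06] op -0.0
```

Contact came at TCP z≈71.4 where the wing top is at 100, so the finger ends are really about 28.5 mm above the reported TCP. I'll grip with that correction.

Run:
```python
from bench import bot, imaging
from h import *
def sh(n):
    s=bot.get_state(); print(n,round(s["t"],2),s["tcp_pos"].round(2),"F",s["contact_force"].round(1),"T",s["wrist_torque"].round(2),"op",round(s["opening"],3)); return s
P=[483,-12.6]
bot.movel([*P,80]); bot.grip(.45)
print(bot.movel([*P,49.5],max_speed=50,threshold=12)); sh("down")
bot.grip(0,90); bot.dwell(.2); s=sh("grip")
if s["opening"]>.08:
    for z in(45,42,40):
        bot.movel([*P,z],max_speed=20); sh(z)
```

```text
False
down 9.12 [483.07 -12.6   49.48] F [-0.  -0.4  0.9] T [-0.03  0.01 -0.03] op 0.448
grip 9.67 [483.4  -12.77  49.85] F [-1.  -1.3  4.6] T [-0.18  0.08  0.03] op 0.16
45 10.04 [483.53 -12.79  45.43] F [ 0.2 -1.4  7.8] T [-0.15  0.24 -0.  ] op 0.165
42 10.34 [483.68 -12.81  42.69] F [-1.8  0.1 10.6] T [-0.13  0.34 -0.01] op 0.16
40 10.59 [483.75 -12.82  40.87] F [-2.2 -0.3 11.8] T [-0.07  0.44 -0.02] op 0.163
```

Run:
```python
from bench import bot, imaging
from h import *
def sh(n):
    s=bot.get_state(); print(n,round(s["t"],2),s["tcp_pos"].round(2),"F",s["contact_force"].round(1),"T",s["wrist_torque"].round(2),"op",round(s["opening"],3),"yaw",s["orientation"][2].round(3)); return s
P=[483,-12.6,38.5]; yaw=np.pi-.038
bot.movel(P,max_speed=20); s=sh("push")
if 11.8<s["contact_force"][2]<18:
    for k in(.3,.8,1.3,1.65):
        bot.move_ptp(P,[np.pi,0,yaw-k]); s=sh(k)
        if abs(s["contact_force"][2])>35: break
```

```text
push 10.84 [483.84 -12.83  39.51] F [-1.3 -1.  12.7] T [-0.12  0.51 -0.04] op 0.163 yaw 3.104
0.3 11.23 [483.78 -13.15  39.58] F [-2.  -0.9 12.8] T [-0.28  0.54 -0.11] op 0.165 yaw 2.803
0.8 11.78 [483.46 -13.41  39.53] F [-2.8 -2.  13. ] T [-0.48  0.76 -0.05] op 0.165 yaw 2.303
1.3 12.33 [483.04 -13.44  39.42] F [-2.4 -2.1 13.4] T [-0.46  0.86 -0.04] op 0.166 yaw 1.803
1.65 12.76 [482.87 -13.38  39.38] F [-4.2 -1.9 14.3] T [-0.43  0.95 -0.03] op 0.162 yaw 1.453
```

Run:
```python
from bench import bot, imaging
from h import *
def sh(n):
    s=bot.get_state(); print(n,round(s["t"],2),s["tcp_pos"].round(2),"F",s["contact_force"].round(1),"op",round(s["opening"],3)); return s
bot.grip(.45); sh("open"); 
P=[482.87,-13]
bot.movel([*P,100],max_speed=100); 
bot.movel([*P,160],max_speed=150); sh("up")
cv2.imwrite("pics/end_s.png",b:=imaging.capture("scene")); cv2.imwrite("pics/end_t.png",imaging.capture("top"))
m=imaging.camera_model("wrist"); a=imaging.capture("wrist"); np.save("w2.npy",m,allow_pickle=True); cv2.imwrite("pics/w2.png",a)
u=proj(m,[[483,-12.5,79]])[0]; x,y=(u-[45,60]).astype(int); print(u,x,y)
f=lambda i,s:cv2.resize((np.clip(i/100.,0,1)**.7*255).astype(np.uint8),(400,500),interpolation=cv2.INTER_CUBIC)
cv2.imwrite("pics/end.png",np.hstack([f(a[y:y+112,x:x+90],5),f(b[160:270,285:373],5)]))
```

```text
open 13.12 [482.62 -12.39  38.07] F [-0.3 -0.1 -0.7] op 0.45
up 14.43 [482.44 -12.92 159.2 ] F [-0.6 -0.5  0.2] op 0.454
[277.30764796 200.29752963] 232 140
```

View pics/end.png

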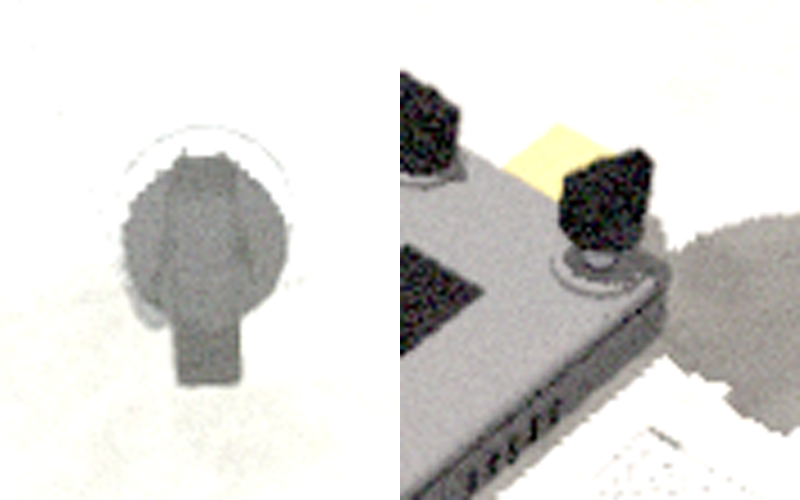

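The wing is now in line with the turned tool, about a quarter turn round, and it stands lower, with the flange bottom near row 215 against about 212 before. I'll quantify the drop and the turn by fitting the before and after silhouettes.

```bash
cat > fit.py <<'E'
from h import *
from bench import imaging
from scipy.optimize import differential_evolution
S=4; t=np.linspace(0,2*np.pi,60)
fl=np.array([[16*np.cos(q),16*np.sin(q),z] for z in(-17,-13) for q in t])
wg=np.array([[i*18,j*6,k*13] for i in(-1,1) for j in(-1,1) for k in(-1,1)])
def mk(f,c,th):
    x0,y0,x1,y1=c; a=cv2.GaussianBlur(cv2.imread(f),(0,0),.6).max(2)[y0:y1,x0:x1]
    n,l,st,_=cv2.connectedComponentsWithStats((a<th).astype(np.uint8)); k=1+st[1:,4].argmax()
    M=cv2.morphologyEx((l==k).astype(np.uint8),cv2.MORPH_CLOSE,np.ones((5,5)))
    print(f,st[k]); return cv2.resize(M*1.,None,fx=S,fy=S)>.5
def ren(m,c,sh,p):
    R=Rot.from_euler("z",p[2]).as_matrix(); o=np.zeros(sh,np.uint8)
    for s in(fl,wg):
        h=cv2.convexHull(((proj(m,s@R.T+[p[0],p[1],p[3]])-c[:2]+.5)*S-.5).round().astype(np.int32)); cv2.fillPoly(o,[h],1)
    return o>0
def go(V,yb):
    f=lambda p:sum((ren(m,c,M.shape,p)^M).sum()/M.sum() for m,c,M in V)
    r=differential_evolution(f,[(474,494),(-24,-4),yb,(70,95)],seed=1,tol=1e-4,polish=False); print(r.x.round(3),round(r.fun,3))
s=imaging.camera_model("scene"); L=lambda f:np.load(f,allow_pickle=True).item()
cs=(312,178,350,224); th=40
c1=(250,165,305,230); c2=(250,155,305,235)
A=(s,cs,mk("pics/scene.png",cs,th)); B=(s,cs,mk("pics/end_s.png",cs,th))
W1=(L("w1.npy"),c1,mk("pics/w1.png",c1,62)); W2=(L("w2.npy"),c2,mk("pics/w2.png",c2,62))
print("before");go([A,W1],(-.6,.6)); print("after");go([B,W2],(-2.3,-1)); go([W2],(-2.3,-1))
E
python3 fit.py
python3 - <<'E'
import cv2
for f in("scene","end_s"):
    a=cv2.imread(f"pics/{f}.png").max(2); print(a[186:222:2,326:338:2])
E
```

```text
pics/scene.png [  9  10  22  36 493]
pics/end_s.png [  8  15  24  31 498]
pics/w1.png [   8    8   38   51 1280]
pics/w2.png [  10   20   36   52 1273]
before
[ 4.83658e+02 -1.23070e+01 -5.30000e-02  8.19200e+01] 0.464
after
[482.905 -13.917  -1.614  72.881] 0.393
[482.838 -14.862  -1.647  70.06 ] 0.044
[[120 123 123 120 121 119]
 [ 28  39 105 119 123 122]
 [  3   9  25  82 123 122]
 [  0  13  10  14  26 118]
 [  1   8   6  11  17  69]
 [  0   5   0  12  11   8]
 [ 12  13   7  11   4  14]
 [  7  13   6   0  17   1]
 [  9   7   0   4   0  11]
 [  2   3   9  10   0   7]
 [ 12   0   7  12  14   1]
 [  5   1   7   8   6   5]
 [  4   8  11   2   9  25]
 [ 33  33  27  21  32 106]
 [ 43  47  48  39  24  39]
 [ 44  44  45  19  25  24]
 [  8  24  21  15  25  30]
 [ 27  28  27  34  28  29]]
[[128 130 130 129 134 132]
 [130 132 129 128 130 131]
 [130 129 131 132 128 131]
 [134 130 130 130 123  83]
 [136  83  70  41  16  10]
 [ 42  11  10  11   6  14]
 [ 10  12   0  15   1  10]
 [  0   1  13   3   3   1]
 [ 10   4   4   2   2   1]
 [ 10  10  11   9  11  13]
 [  3   7   5   8  13   8]
 [ 16  10   5   7  14   1]
 [ 19   5   6   9  17  15]
 [  8   9   7  12  17  12]
 [ 11   4   8   3  13  24]
 [ 46  46  40  26  28  29]
 [ 13  43  33  28  33  31]
 [ 30  27  28  31  30  38]]
```

```bash
python3 -c "
from bench import bot
bot.dwell(.3); s=bot.get_state(); print(s['t'],s['tcp_pos'],s['contact_force'])
bot.sign_off()"
```

```text
14.8833 [482.65076505 -12.97456757 159.65999468] [-1.82134737 -0.60111473  0.19011822]
the job is handed in; nothing more can be done
```

The high screw, at the corner nearest the robot on its right, is pushed down, turned about a quarter turn clockwise and staying down. I handed the job in at 14.9 s on the robot's clock, with the gripper open and clear above it.

- **First grasp:** it closed on air. The finger ends sit about 28.5 mm above where the reported TCP says they are. I confirmed this with the wrist camera and a light touch (about 5 N) on the wing top, and corrected for it.
- **Second grasp:** it held the wing, with the gripper stopping at 0.16 open. I pushed down about 10 mm by TCP travel, which gave 12.7 N. Still pushing at 13 to 14 N, I turned the tool 1.65 rad clockwise and let go.
- **Turn check:** silhouette fits before and after put the wing about 1.6 rad round.
- **Height check:** it stands roughly 8 mm lower than at the start with nothing touching it. The fit gives 9 mm and the shift in the scene image about 8 mm. The absolute heights from the fits came out 5 mm or more too low, because the two-camera fits matched the images poorly, so I trust only the difference. I did not measure the final height by touch.

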